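# Load the price-sticker dispenser

## Robot

A 6-joint arm with a two-finger parallel gripper is mounted at the origin on the work surface. World frame = base frame: x ahead of the robot, y to its left, z up, the work surface at z = 0. Lengths are in m, angles in degrees, forces in N, time in s.
With the tool pointing down it reaches from about 0.4 to 0.825 m from the base axis. Payload 7 kg.
Tool frame: the origin (TCP) lies at the very end of the fingers, on their centre line; the grasp point (between the pads) lies 19 mm behind it; x points along the fingers, z is the direction in which the jaws open and shut, and the axes are right-handed (so a half turn about x gives the same grasp; the last joint's range is limited). The gripper opens to 88 mm and grips with 3 to 60 N. Pads are 19 mm wide; open, the fingers measure 130 mm over their backs; the gripper's body (78 mm by 193 mm) begins 47 mm behind the grasp point.
Start: joints at [83.085, 20.546, 0.682, 0, -70.136, -16.507], TCP at [0.268, 0.619, 0.227] pointing down, gripper open.
Joint ranges: [-176.03, 176.03], [-82.01, 121.73], [-58.28, 71.71], [-173.87, 95.51], [-174.79, -0.11], [-173.66, 173.66]. Speed limits (degrees/s): [136.94, 136.94, 172.46, 180, 180, 180].

## Interface

Orientations are given as [roll, pitch, yaw] about the fixed x, y, z axes, in that order (R = Rz(yaw) Ry(pitch) Rx(roll)).
In Python, from plant import * gives the robot as it stands.
- The arm moves only by the tool arm_command, never from a script. Its argument "commands" is one flat list of numbers, 5 for each row, row after row: the shift along the tool's x, y, z in mm, then the turn about the tool's x in degrees, then the opening in per cent of the stroke, from 0 (shut) to 100 (fully open). A call has 1 to 5 rows; each row shifts and turns the pose as measured when the row begins, along the tool's axes as they then stand; what a row does not reach is not made up. A row lasts 1/8 s, in which the tool goes at most 62.5 mm and 10.7 degrees, less where a joint would pass 70% of its speed; a pose out of reach is approached as far as the arm can. A call is refused whole if a number of a shift passes 62.5 or a number of a turn 10.7, either way. A call with a gripper value outside its range is refused whole. The fingers move at their own pace and stop on an object; the grip force is fixed at half the most. Time passes only in rows, so rows that do not move let the fingers close. It gives the time, the measured TCP pose, the force and the opening at its end, in the units of the state.
- get_obs(): the state, without advancing time (a new reading comes with each control period).
- snapshot(name): name is "scene" or "top" or "wrist"; returns a dict with "frame" (384x512x3 uint8, blue, green, red), "fov_y" (degrees; the focal length in pixels is half the picture's height over the tangent of half this angle, whatever the lens; pixels are square), "cx", "cy" (the principal point, pixels), "dist" ([k1, k2, p1, p2, k3] as OpenCV has them; the pictures are not rectified), "world_to_cam" (4x4, takes a point from world to camera coordinates). Camera axes: x right, y up, looking along -z (the intrinsics and any distortion apply to the point x, -y, -z); pixel columns grow to the right and rows downward; lengths in m; the calibration is good to about 2 mm. A picture is of the moment at which its call begins. There is no depth.
- close_job(): hands the job in, once; it reports no verdict.
The state is a dict: "clock": time; "joint_pos": joint angles; "qvel": joint speeds; "tau": joint torques, N m; "tool_pos": TCP position; "orientation": TCP orientation; "force": force on the tool from outside, world axes, zero at the start; "moment": the same for the moment, N m; "opening": finger opening in m.
Only numpy, scipy, OpenCV 4.12 (cv2) and the standard library are available. Lean on these libraries where they do the work, as an engineer would, in place of code of your own. Each camera call takes 0.05 s, during which the arm holds its last target. There are 200 camera calls.

## Task

Load the blue roll of price stickers into the dispenser: take it out of the compartment tray, set it on the rest bars between the dispenser's two upright cheeks, then take the axle with the brass handle from the tray and slide it through cheek, roll and cheek, from either side, until its handle is fully home against the cheek. Let go, and leave the yellow roll, the brass knob, the candlestick and the cup where they are.

Things in the scene. Friction and masses are not known exactly. Their poses are not given: they have to be found in the camera images.
- tray: fixed green tray 240 (x) x 236 (y) x 24 mm high: four open compartments of 114 x 112 mm, centres at x +-59, y +-58 mm; walls 4, dividers 21 high, floor 4 mm thick with two ribs per compartment (3 high, 4 wide, along y, 13 mm either side of its centre): rolls stand on them, the axle lies between. Contents swap places; each is central within 4 mm. Origin: centre of underside
- blue_roll: a blue roll of price stickers with a white core: outer diameter 50 mm, width 34 mm, through bore 16 mm, 60 g. Origin in the middle of the bore; the bore runs along its y axis. It starts standing on its rim in one compartment of the tray, bore along the tray's y, origin 29.5 mm above the table
- yellow_roll: a yellow roll of price stickers with a white core: outer diameter 50 mm, width 34 mm, through bore 16 mm, 60 g. Origin in the middle of the bore; the bore runs along its y axis. It starts standing on its rim in one compartment of the tray, bore along the tray's y, origin 29.5 mm above the table. Not wanted: leave it
- axle: axle: aluminium shaft 8 mm thick, 64 mm long, tapered tip, fixed in a square brass handle 16 x 16 x 34 mm; 98 mm in all, 70 g, heavier at the handle. Origin halfway along; axis y from handle to tip (handle y -49 to -15, shaft -15 to 49 mm). Starts in a tray compartment, flat along the tray's y, handle on the floor, axis 12 mm above the table
- axle_handle (a point): centre of the axle's brass handle; same axes as the axle
- axle_shoulder (a point): on the axle's axis, where the shaft leaves the handle: this face of the handle stops against the cheek
- axle_tip (a point): the free end of the axle's shaft, on its axis
- dispenser: grey dispenser, fixed: base 145 x 66 x 8 mm; two cheeks 34 (x) x 6 (y) mm, 62 mm high, inner faces at y +-21, outer at +-27 mm, each with a 12 mm hole. Two bars at x +-14 mm between them carry the roll with its bore in line with the holes (within 1 mm). Toothed tear bar 22 mm high at x -72 mm. Origin: underside, midway between the cheeks; z up
- dispenser_axis (a point): midway between the cheeks on the axis of their holes, 45 mm above the table; the hole axis is y; same axes as the dispenser
- brass_knob: loose brass drawer knob, 38 mm across, 36 mm high, in one compartment of the tray; origin at the centre of its underside. Leave it
- candlestick: brass candlestick, 72 mm across its foot, 130 mm high, standing on the table; origin at the centre of its underside. Leave it
- pewter_cup: pewter cup, 66 mm across, 70 mm high, standing on the table; origin at the centre of its underside. Leave it
Not all that is in view belongs to the job. Several things have the shape of the blue_roll; the one meant has the colours described above.

How it is judged:
By the outcome, as a careful person would: the job done as asked, in the order asked, and still so for the second after the job is handed in, with the robot touching nothing.
It also fails if it takes over 64 s, if anything falls off the work surface, if the arm or the gripper's body presses on something with over 40 N, if the wrist force passes 120 N, or if a joint passes its speed limit or range.

## Working session

There is one attempt and no reset: what is moved stays moved. The work goes in short steps, Python scripts to look and compute and a tool call to move; the robot and the scene stay as the last step left them, time stands still between calls to the robot, and variables do not carry over. Pictures are saved under pics/ and viewed, about 8 in all and at most 12, crops included, and the job is handed in when it is done.

Besides the shell and the picture viewer there is one more tool, called after "Emit:" in YAML: its name, and indented under it one key for each argument. arm_command: Moves the arm, as the interface text tells. Its arguments: {"type":"object","properties":{"commands":{"type":"array"}},"required":["commands"]}

```bash
mkdir -p pics; cat > h.py <<'E'
from plant import *
import numpy as np, cv2, json
from scipy.spatial.transform import Rotation as R
def take(n,f):
    s=snapshot(n); cv2.imwrite(f'pics/{f}.png',s['frame'])
    np.savez(f'pics/{f}.npz',**{k:np.array(v) for k,v in s.items()}); return s
def K(s):
    f=192/np.tan(np.radians(float(s['fov_y']))/2)
    return np.array([[f,0,float(s['cx'])],[0,f,float(s['cy'])],[0,0,1]])
def load(f): return dict(np.load(f'pics/{f}.npz'))
def pix2w(s,uv,z):
    uv=np.array(uv,float).reshape(-1,1,2)
    n=cv2.undistortPoints(uv,K(s),np.array(s['dist'],float)).reshape(-1,2)
    M=np.array(s['world_to_cam']);Rm=M[:3,:3];c=-Rm.T@M[:3,3]
    d=np.c_[n[:,0],-n[:,1],-np.ones(len(n))]@Rm
    z=np.broadcast_to(z,len(n)); return c+d*((z-c[2])/d[:,2])[:,None]
def w2pix(s,P):
    P=np.atleast_2d(P);M=np.array(s['world_to_cam']);c=P@M[:3,:3].T+M[:3,3]
    c=c*[1,-1,-1]
    return cv2.projectPoints(c.reshape(-1,1,3),np.zeros(3),np.zeros(3),K(s),np.array(s['dist'],float))[0].reshape(-1,2)
E
python3 - <<'E'
from h import *
np.set_printoptions(precision=4,suppress=True)
a=[take(n,n+'0') for n in('scene','top')]
for s in a: print(s['fov_y'],s['cx'],s['cy'],s['dist'],'cam',-np.array(s['world_to_cam'])[:3,:3].T@np.array(s['world_to_cam'])[:3,3])
print(get_obs())
E
```

```text
55.73788692526253 251.30877073369288 193.82431707623084 [0.0111 0.     0.     0.     0.    ] cam [1.1265 0.4817 0.5241]
50.152932789345755 249.33596474226704 191.13059210455646 [-0.0734  0.      0.      0.      0.    ] cam [ 0.5468 -0.0054  1.1213]
{'clock': 0.1, 'joint_pos': array([ 83.0838,  20.5886,   0.6398,  -0.0202, -70.1363, -16.5069]), 'qvel': array([ 0.009 , -0.0059,  0.0957,  0.0213, -0.0344,  0.0255]), 'tau': array([ -0.0015, -58.4162,  29.3751,   7.0155,   0.0102,  -0.    ]), 'tool_pos': array([0.2682, 0.619 , 0.2257]), 'orientation': array([   3.9188,   89.9128, -109.5112]), 'force': array([-0.637 ,  0.6112, -0.8572]), 'moment': array([ 0.0112, -0.0361,  0.018 ]), 'opening': 0.08775642062258879}
```

View pics/top0.png

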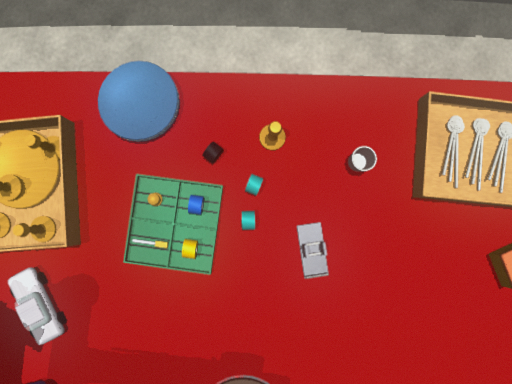

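View pics/scene0.png

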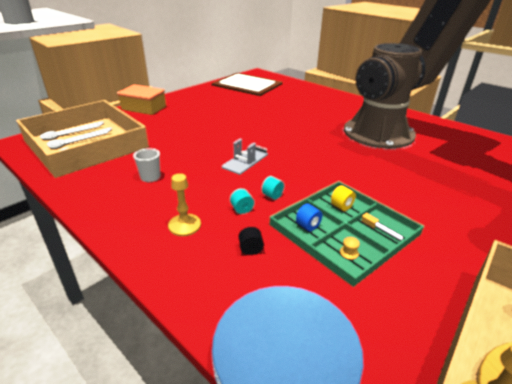

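Candidates shaped like the roll are the blue one in the tray (196,204), yellow (190,248), teal (255,184) and (248,220), and black (213,152). Only (196,204) is blue. I'll confirm it in an enlarged crop, alongside the dispenser.

```bash
python3 - <<'E'
import cv2,numpy as np
t=cv2.imread('pics/top0.png'); s=cv2.imread('pics/scene0.png')
r=lambda im,x,y,w,h,k:cv2.resize(im[y:y+h,x:x+w],None,fx=k,fy=k,interpolation=cv2.INTER_CUBIC)
a=r(t,118,168,114,110,5) # 570x550
b=r(t,290,215,46,70,5)  #230x350
c=r(s,215,130,60,50,3.83)
o=np.zeros((550,800,3),np.uint8);o[:,:570]=a;o[:350,570:]=b;h=min(200,c.shape[0]);o[350:350+h,570:570+min(230,c.shape[1])]=c[:h,:230]
cv2.imwrite('pics/crop1.png',o)
E
```

```text
(no output)
```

View pics/crop1.png

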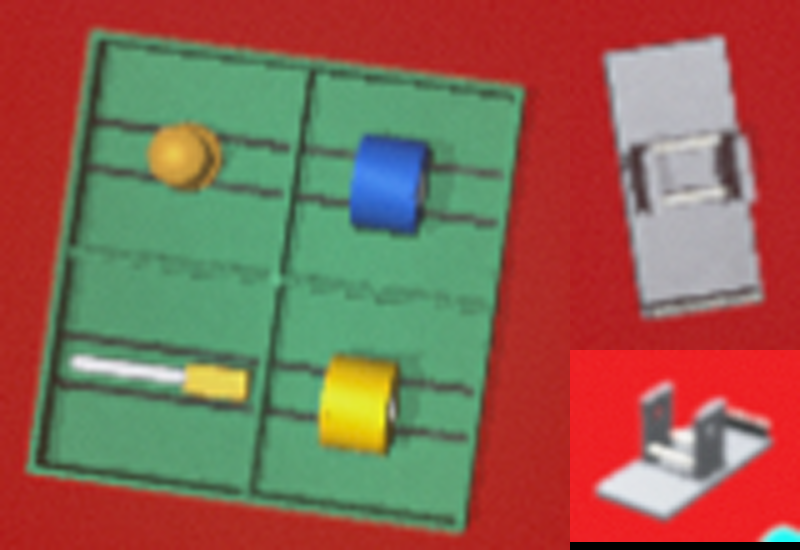

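```bash
cat > m.py <<'E'
from h import *
np.set_printoptions(precision=4,suppress=True)
s=load('top0')
def fit(P,W):
    P=np.array(P)[:,:2];W=W[:,:2];a,b=P.mean(0),W.mean(0)
    x=(W-b)@[1,1j];p=(P-a)@[1,1j];th=np.angle((np.conj(p)*x).sum())
    k=abs((np.conj(p)*x).sum())/(abs(p)**2).sum()
    Rm=np.array([[np.cos(th),-np.sin(th)],[np.sin(th),np.cos(th)]])
    res=(P-a)@Rm.T+b-W
    return b-Rm@a,np.degrees(th),k,np.abs(res).max()
c=lambda L,ox,oy:[[(x+.5)/5-.5+ox,(y+.5)/5-.5+oy] for x,y in L]
W=pix2w(s,c([(93,28),(524,86),(464,530),(28,470)],118,168),.024)
print('tray',fit([(.12,.118),(.12,-.118),(-.12,-.118),(-.12,.118)],W),[np.linalg.norm(W[i]-W[i-1]) for i in range(4)])
W=pix2w(s,c([(35,52),(152,37),(192,300),(72,318)],290,215),.008)
print('disp',fit([(.0725,.033),(.0725,-.033),(-.0725,-.033),(-.0725,.033)],W),[np.linalg.norm(W[i]-W[i-1]) for i in range(4)])
W=pix2w(s,c([(70,360),(185,374),(248,384)],118,168),[.012,.02,.02]);print('axle tip,shoulder,end',W)
print('rolls',pix2w(s,c([(388,184),(356,404)],118,168),.0545))
E
python3 m.py
```

```text
tray (array([0.5281, 0.1953]), np.float64(-6.473198810482125), np.float64(0.9966858743917928), np.float64(0.0007866445930148069)) [np.float64(0.23932827123126799), np.float64(0.23538801709000243), np.float64(0.23841491366331954), np.float64(0.23572609554535648)]
disp (array([ 0.4627, -0.1805]), np.float64(8.99743032625327), np.float64(0.9915816869712673), np.float64(0.001071646099890411)) [np.float64(0.14453378424281313), np.float64(0.06424539592461496), np.float64(0.1434327762201979), np.float64(0.06576255852021329)]
axle tip,shoulder,end [[0.481  0.3084 0.012 ]
 [0.4754 0.2436 0.02  ]
 [0.4709 0.2095 0.02  ]]
rolls [[0.5784 0.1327 0.0545]
 [0.4642 0.1463 0.0545]]
```

The crop confirms it: the blue roll is in the upper-right compartment at top pixel (196,204). The axle is lower-left with its tip to +y, and the dispenser's tear bar faces the robot. Measured sizes match to 1 mm. Next is a helper that turns a target into rows.

```bash
cat > go.py <<'E'
import sys
from h import *
np.set_printoptions(precision=1,suppress=True)
def go(*wps):  # waypoint x y z jaw-direction-deg (mod 180); prints total tool shift, turn, rows needed
    o=get_obs(); p=np.array(o['tool_pos']); Rm=R.from_euler('xyz',o['orientation'],degrees=True).as_matrix()
    print('at',p*1000,'jaw',np.degrees(np.arctan2(Rm[1,2],Rm[0,2])).round(2),'down',Rm[:,0].round(4),'F',o['force'].round(1),'open',round(o['opening']*1e3,1),'t',o['clock'])
    for w in wps:
        a=np.degrees(np.arctan2(Rm[1,2],Rm[0,2])); d=(w[3]-a+90)%180-90
        t=R.from_rotvec(np.radians([-d,0,0])).as_matrix() # tool x is down
        sh=Rm.T@(np.array(w[:3])-p)*1000
        n=int(np.ceil(max(abs(sh).max()/60,abs(d)/10.5)))
        sh2=t.T@sh
        print('shift(tool now)',sh,'turn',round(-d,1),'rows>=',n,'| shift if turned first',sh2)
        p=np.array(w[:3]);Rm=Rm@t
if __name__=='__main__':
    v=[float(x) for x in sys.argv[1:]]; go(*[v[i:i+4] for i in range(0,len(v),4)])
E
python3 go.py .5784 .1327 .16 -6.47
```

```text
at [268.2 619.  225.7] jaw -113.43 down [-0. -0. -1.] F [-0.6  0.6 -0.9] open 87.8 t 0.1
shift(tool now) [ 66.2 478.  322.7] turn 73.0 rows>= 8 | shift if turned first [  66.2  448.1 -363.1]
```

```bash
cat >> h.py <<'E'
def rows(w,n=None,g=100,lag=1.0):
    o=get_obs(); p=np.array(o['tool_pos']); Rm=R.from_euler('xyz',o['orientation'],degrees=True).as_matrix()
    a=np.degrees(np.arctan2(Rm[1,2],Rm[0,2])); d=-((w[3]-a+90)%180-90); D=(np.array(w[:3])-p)*1000
    n=n or int(np.ceil(max(np.linalg.norm(D)/60,abs(d)/10.5)))
    print('at',(p*1000).round(1),'jaw',a.round(1),'open',round(o['opening']*1e3,1),'t',o['clock'],'n',n)
    for i in range(n):
        T=Rm@R.from_rotvec(np.radians([i*d/n,0,0])).as_matrix()
        print([*(T.T@D/n).round(1),round(d/n,1),g])
E
python3 -c "
from h import *
rows([.5784,.1327,.16,-6.47],10)"
```

```text
at [268.2 619.  225.7] jaw -113.4 open 87.8 t 0.1 n 10
[np.float64(6.6), np.float64(47.8), np.float64(32.3), np.float64(7.3), 100]
[np.float64(6.6), np.float64(51.5), np.float64(25.9), np.float64(7.3), 100]
[np.float64(6.6), np.float64(54.4), np.float64(19.2), np.float64(7.3), 100]
[np.float64(6.6), np.float64(56.4), np.float64(12.1), np.float64(7.3), 100]
[np.float64(6.6), np.float64(57.5), np.float64(4.8), np.float64(7.3), 100]
[np.float64(6.6), np.float64(57.6), np.float64(-2.5), np.float64(7.3), 100]
[np.float64(6.6), np.float64(56.8), np.float64(-9.8), np.float64(7.3), 100]
[np.float64(6.6), np.float64(55.1), np.float64(-17.0), np.float64(7.3), 100]
[np.float64(6.6), np.float64(52.5), np.float64(-23.8), np.float64(7.3), 100]
[np.float64(6.6), np.float64(49.1), np.float64(-30.3), np.float64(7.3), 100]
```

Emit:
arm_command:
  commands: [6.6,48,32,7.3,100,6.6,52,26,7.3,100,6.6,54,19,7.3,100,6.6,56,12,7.3,100,6.6,57,5,7.3,100]

```text
clock: 0.72
tool_pos: [0.423, 0.3714, 0.1896]
orientation: [40.0, 89.7, -110.7]
force: [1.2, 1.2, -0.3]
opening: 0.0875
```

Emit:
arm_command:
  commands: [6.6,57,-3,7.3,100,6.6,57,-10,7.3,100,6.6,55,-17,7.3,70,6.6,52,-24,7.3,70,6.6,49,-30,7.3,70]

```text
clock: 1.35
tool_pos: [0.5761, 0.1175, 0.1559]
orientation: [72.7, 89.7, -115.6]
force: [1.6, 1.2, 0.6]
opening: 0.0644
```

```bash
python3 -c "
from h import *
rows([.5784,.1327,.13,-6.47])"
```

```text
at [576.1 117.5 155.9] jaw 171.6 open 64.4 t 1.35 n 1
[np.float64(25.8), np.float64(-15.5), np.float64(-0.1), np.float64(-1.9), 100]
```

Emit:
arm_command:
  commands: [26,-15.5,0,-1.9,70,0,0,0,0,70]

```text
clock: 1.6
tool_pos: [0.5794, 0.1276, 0.1277]
orientation: [59.5, 89.6, -127.4]
force: [0.2, -0.1, -1.3]
opening: 0.0613
```

```bash
python3 -c "
from h import *
rows([.5784,.1327,.012,-6.47])
s=take('wrist','w1'); print(s['fov_y'],s['cx'],s['cy'],s['dist'])
print(w2pix(s,[[.5784,.1327,.0545]]))"
```

```text
at [579.4 127.6 127.7] jaw 173.0 open 61.3 t 1.6 n 2
[np.float64(57.8), np.float64(-2.8), np.float64(0.6), np.float64(-0.3), 100]
[np.float64(57.8), np.float64(-2.8), np.float64(0.6), np.float64(-0.3), 100]
59.64173912099172 256.36895833740175 192.66278063578363 [-0.04333296  0.          0.          0.          0.        ]
[[258.91228535 210.74672249]]
```

View pics/w1.png

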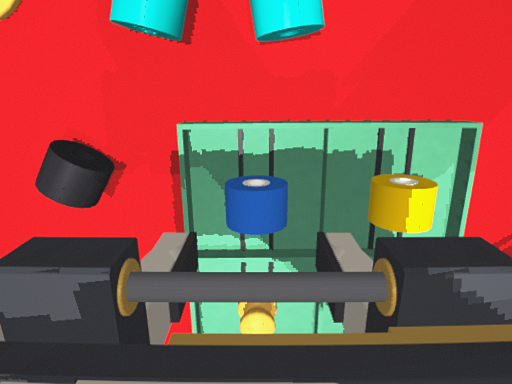

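The wrist view shows the blue roll with white core at (256,205), midway between the finger tips (x 195 and 317) and within 3 px of prediction. I'm descending.

Emit:
arm_command:
  commands: [40,-4,0.6,-0.6,70,35,-1,0,0,70,25,-1,0,0,70,14,0,0,0,70]

```text
clock: 2.15
tool_pos: [0.583, 0.1367, 0.0181]
orientation: [169.3, 89.6, -16.8]
force: [-0.6, 0.4, 0.6]
opening: 0.061
```

```bash
python3 -c "
from h import *
rows([.5784,.1327,.012,-6.47]); print(get_obs()['force'])"
```

```text
at [583.  136.7  18.1] jaw 173.9 open 61.0 t 2.15 n 1
[np.float64(6.1), np.float64(4.5), np.float64(4.2), np.float64(0.4), 100]
[-0.57185248  0.39641664  0.55729002]
```

Emit:
arm_command:
  commands: [6,4,4,0.4,70,0,0,0,0,70,0,0,0,0,0,0,0,0,0,0,0,0,0,0,0]

```text
clock: 2.78
tool_pos: [0.5801, 0.1343, 0.0151]
orientation: [-173.1, 89.4, 0.4]
force: [0.0, -0.6, -0.1]
opening: 0.0497
```

Emit:
arm_command:
  commands: [0,0,0,0,0,0,0,0,0,0,-15,0,0,0,0,-40,0,0,0,0,-50,0,0,0,0]

```text
clock: 3.4
tool_pos: [0.5765, 0.1328, 0.1204]
orientation: [129.2, 89.7, -57.2]
force: [0.6, -0.6, -0.5]
opening: 0.0495
```

```bash
python3 -c "
from h import *
rows([.4627,-.1805,.13,9.0]); o=get_obs();print(o['force'],o['joint_pos'])
s=take('wrist','w2')"
```

```text
at [576.5 132.8 120.4] jaw 173.5 open 49.5 t 3.4 n 6
[np.float64(-1.4), np.float64(54.0), np.float64(12.9), np.float64(-2.6), 100]
[np.float64(-1.4), np.float64(53.4), np.float64(15.4), np.float64(-2.6), 100]
[np.float64(-1.4), np.float64(52.6), np.float64(17.8), np.float64(-2.6), 100]
[np.float64(-1.4), np.float64(51.8), np.float64(20.1), np.float64(-2.6), 100]
[np.float64(-1.4), np.float64(50.8), np.float64(22.4), np.float64(-2.6), 100]
[np.float64(-1.4), np.float64(49.8), np.float64(24.7), np.float64(-2.6), 100]
[ 0.64368968 -0.57959823 -0.47484593] [ 32.08624352  17.83959934 -18.3945877    0.35759331 -53.76294515
 -38.77772285]
```

View pics/w2.png

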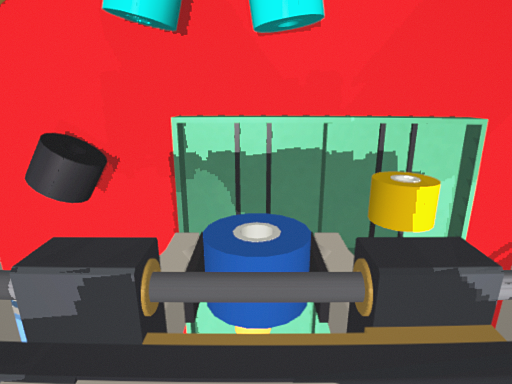

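```bash
python3 -c "
from h import *
np.set_printoptions(precision=4,suppress=True)
for f,uv,z in(('w1',(256,182.5),.0295),('w2',(257,232),.1204+.0144)):
  s=load(f); p=pix2w(s,[uv],z)[0]
  th=np.radians(-6.5); d=np.array([-np.sin(th),np.cos(th),0])
  M=s['world_to_cam'];print('cam',-M[:3,:3].T@M[:3,3],'face',p,'centre',p+.017*d)
"
```

```text
cam [0.5712 0.0512 0.2858] face [0.5786 0.1177 0.0295] centre [0.5806 0.1346 0.0295]
cam [0.5678 0.056  0.2783] face [0.5749 0.1172 0.1348] centre [0.5768 0.1341 0.1348]
```

Emit:
arm_command:
  commands: [-1.5,54,13,-2.6,0,-1.5,53,15,-2.6,0,-1.5,53,18,-2.6,0,-1.5,52,20,-2.6,0,-1.5,51,22,-2.6,0]

```text
clock: 4.08
tool_pos: [0.4889, -0.1308, 0.1417]
orientation: [178.7, 88.6, 6.2]
force: [0.8, -0.6, -0.4]
opening: 0.0495
```

```bash
python3 -c "
from h import *
rows([.4627,-.1805,.13,9.0]); o=get_obs();print(o['force'],o['joint_pos'])"
```

```text
at [ 488.9 -130.8  141.7] jaw -172.6 open 49.5 t 4.075 n 1
[np.float64(10.9), np.float64(45.9), np.float64(32.7), np.float64(-1.6), 100]
[ 0.81728364 -0.60511901 -0.35861787] [ 7.31915332e+00  8.15141930e+00 -2.82017468e+01  3.60448369e-02
 -5.22060044e+01  9.82291433e-02]
```

Emit:
arm_command:
  commands: [10,46,33,-1.6,0,0,0,0,0,0]

```text
clock: 4.32
tool_pos: [0.4603, -0.1848, 0.1328]
orientation: [176.0, 88.4, 4.9]
force: [-0.3, 0.4, -0.3]
opening: 0.0499
```

```bash
python3 -c "
from h import *
rows([.4627,-.1820,.11,9.0]); o=get_obs();print(o['force'],R.from_euler('xyz',o['orientation'],degrees=True).as_matrix())
s=take('wrist','w3')
th=np.radians(9.);ex=np.array([np.cos(th),np.sin(th),0]);ey=np.array([-ex[1],ex[0],0])
O=np.array([.4627,-.1805,0])
for a,b,z in((17,27,62),(-17,27,62),(17,-27,62),(-17,-27,62),(72.5,33,8),(72.5,-33,8),(0,27,45),(0,-27,45)):print(a,b,z,w2pix(s,O+ex*a/1e3+ey*b/1e3+[0,0,z/1e3]))"
```

```text
at [ 460.3 -184.8  132.8] jaw -171.1 open 49.9 t 4.325 n 1
[np.float64(22.8), np.float64(-2.4), np.float64(-2.2), np.float64(-0.1), 100]
[-0.32430458  0.40816045 -0.32804367] [[ 0.02787609  0.15493472 -0.98753134]
 [ 0.00237869 -0.98792275 -0.15492898]
 [-0.99960856  0.00196978 -0.02790796]]
17 27 62 [[233.02150044 244.10649272]]
-17 27 62 [[278.48407618 244.58804112]]
17 -27 62 [[231.33738476 173.84354192]]
-17 -27 62 [[279.83638439 174.07911922]]
72.5 33 8 [[178.24359064 223.79205085]]
72.5 -33 8 [[173.01584951 152.1623202 ]]
0 27 45 [[256.34605379 235.10052283]]
0 -27 45 [[256.22486502 168.67930591]]
```

View pics/w3.png

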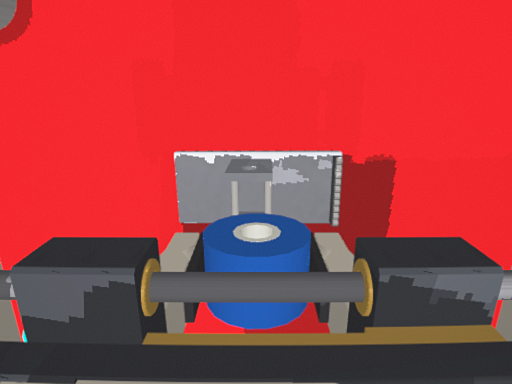

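The view shows the cheek hole at about (251,167) against a predicted 256, while the base corners match. So the cheeks aren't centred on the base, and I need to measure them directly.

```bash
python3 - <<'E'
import cv2,numpy as np
t=cv2.imread('pics/top0.png'); s=cv2.imread('pics/w3.png')
r=lambda im,x,y,w,h,k:cv2.resize(im[y:y+h,x:x+w],None,fx=k,fy=k,interpolation=cv2.INTER_CUBIC)
a=r(s,215,145,75,80,6) # 450x480
b=r(t,292,230,43,40,8)  #344x320
o=np.zeros((480,800,3),np.uint8);o[:,:450]=a;o[:320,452:796]=b
cv2.imwrite('pics/crop2.png',o)
E
```

```text
(no output)
```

View pics/crop2.png

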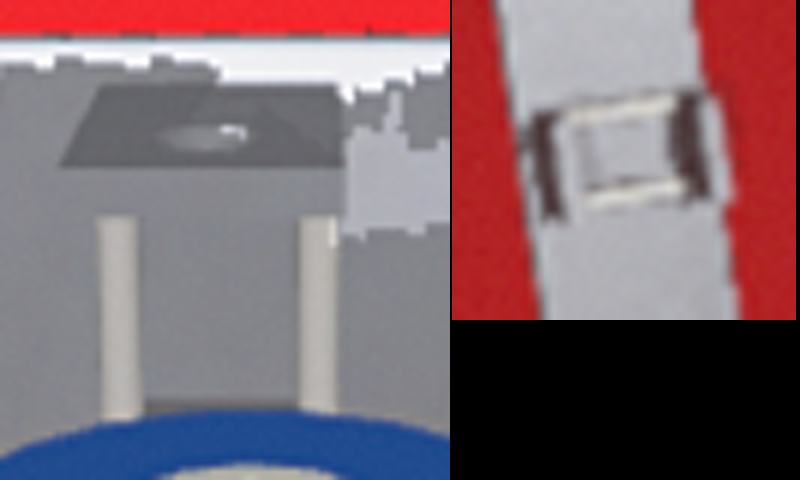

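```bash
python3 - <<'E'
from h import *
np.set_printoptions(precision=4,suppress=True)
s=load('w3'); th=np.radians(9.);ex=np.array([np.cos(th),np.sin(th),0]);ey=np.array([-ex[1],ex[0],0])
uv=[[(x+.5)/6-.5+215,(y+.5)/6-.5+145] for x,y in((60,167),(345,167),(95,83),(340,83),(205,137),(119,217),(319,217))]
W=pix2w(s,uv,np.array([62,62,8,8,45,22,22])/1e3)
L=np.array([(17,-27),(-17,-27),(17,-27),(-17,-27),(0,-27),(14,-21),(-14,-21)])/1e3
for w,l in zip(W,L): print(w,'origin est',w-ex*l[0]-ey*l[1])
t=load('top0'); print('top bars',pix2w(t,[[313.9,248.3]],.022))
E
```

```text
[ 0.4885 -0.2048  0.062 ] origin est [ 0.4675 -0.1808  0.062 ]
[ 0.4557 -0.2101  0.062 ] origin est [ 0.4682 -0.1808  0.062 ]
[ 0.4899 -0.2042  0.008 ] origin est [ 0.4689 -0.1802  0.008 ]
[ 0.4554 -0.2098  0.008 ] origin est [ 0.468  -0.1805  0.008 ]
[ 0.4726 -0.2072  0.045 ] origin est [ 0.4684 -0.1806  0.045 ]
[ 0.4831 -0.189   0.022 ] origin est [ 0.4659 -0.1704  0.022 ]
[ 0.4558 -0.1935  0.022 ] origin est [ 0.4663 -0.1705  0.022 ]
top bars [[ 0.4681 -0.1829  0.022 ]]
```

```bash
python3 go.py .4683 -.1820 .085 9.0
```

```text
at [ 462.  -183.9  133.5] jaw -171.02 down [ 0.  0. -1.] F [ 1.8  0.2 -0.6] open 49.7 t 4.375
shift(tool now) [48.7 -1.1 -5.1] turn -0.0 rows>= 1 | shift if turned first [48.7 -1.1 -5.1]
```

Emit:
arm_command:
  commands: [20,-1,-5,0,0,16,0,0,0,0,8,0,0,0,0,0,0,0,0,0]

```text
clock: 4.88
tool_pos: [0.4722, -0.18, 0.092]
orientation: [173.4, 87.9, 2.5]
force: [0.3, -0.2, -0.4]
opening: 0.0498
```

```bash
python3 go.py .4683 -.1820 .035 9.0 .4683 -.1820 .031 9
```

```text
at [ 472.2 -180.    92. ] jaw -170.89 down [ 0.  0. -1.] F [ 0.3 -0.2 -0.4] open 49.8 t 4.875
shift(tool now) [56.8  1.1  6.2] turn 0.1 rows>= 1 | shift if turned first [56.8  1.1  6.2]
shift(tool now) [ 4.  -0.   0.1] turn -0.0 rows>= 1 | shift if turned first [ 4.  -0.   0.1]
```

Emit:
arm_command:
  commands: [10,1,5,0,0,12,0,1,0,0,8,0,0,0,0,0,0,0,0,0]

```text
clock: 5.38
tool_pos: [0.4679, -0.1816, 0.0607]
orientation: [173.1, 87.8, 2.2]
force: [0.5, 0.6, -1.0]
opening: 0.0498
```

```bash
python3 go.py .4683 -.1820 .035 9.0; python3 -c "
from h import *
print(get_obs()['orientation'],get_obs()['joint_pos'])"
```

```text
at [ 467.9 -181.6   60.7] jaw -170.84 down [ 0.  0. -1.] F [ 0.5  0.6 -1. ] open 49.8 t 5.375
shift(tool now) [25.7  0.3  0.7] turn 0.2 rows>= 1 | shift if turned first [25.7  0.3  0.7]
[173.08934891  87.83953505   2.24803583] [  1.22014918  13.4934375  -34.62693132  -0.06063487 -39.71952933
   7.98444649]
```

Emit:
arm_command:
  commands: [10,0,0.5,0.2,0,8,0,0.3,0,0,5,0,0,0,0,0,0,0,0,0]

```text
clock: 5.88
tool_pos: [0.4682, -0.1818, 0.0361]
orientation: [173.1, 87.8, 2.1]
force: [0.4, -0.1, -0.8]
opening: 0.0498
```

```bash
python3 go.py .4683 -.1820 .031 9.0
```

```text
at [ 468.2 -181.8   36.1] jaw -171.06 down [ 0.  0. -1.] F [ 0.4 -0.1 -0.8] open 49.8 t 5.875
shift(tool now) [5.1 0.1 0.1] turn -0.1 rows>= 1 | shift if turned first [5.1 0.1 0.1]
```

Emit:
arm_command:
  commands: [2.5,0,0,0,0,2,0,0,0,0,0,0,0,0,0]

```text
clock: 6.25
tool_pos: [0.4688, -0.1819, 0.0317]
orientation: [173.0, 87.8, 1.9]
force: [-0.5, -0.7, -0.6]
opening: 0.0494
```

Emit:
arm_command:
  commands: [1,0,0,0,0,0,0,0,0,0]

```text
clock: 6.5
tool_pos: [0.4689, -0.1819, 0.0308]
orientation: [172.9, 87.8, 1.9]
force: [-0.6, -0.4, -0.7]
opening: 0.0495
```

Emit:
arm_command:
  commands: [1,0,0,0,0,0,0,0,0,0]

```text
clock: 6.75
tool_pos: [0.4692, -0.182, 0.0302]
orientation: [172.6, 87.7, 1.6]
force: [-0.2, -0.1, 1.0]
opening: 0.0499
```

Emit:
arm_command:
  commands: [1,0,0,0,0,0,0,0,0,0]

```text
clock: 7.0
tool_pos: [0.4692, -0.182, 0.0303]
orientation: [172.3, 87.7, 1.3]
force: [-0.3, 1.0, 0.2]
opening: 0.0496
```

Descent stopped at z 30.2 mm, where 30.6 was expected, so the roll is seated. Releasing and rising.

Emit:
arm_command:
  commands: [0,0,0,0,65,0,0,0,0,70,0,0,0,0,70]

```text
clock: 7.38
tool_pos: [0.4695, -0.182, 0.0301]
orientation: [172.2, 87.7, 1.2]
force: [0.3, 0.9, -0.7]
opening: 0.061
```

Emit:
arm_command:
  commands: [-15,0,0,0,70,-30,0,0,0,70,-40,0,0,0,70,-40,0,0,0,70,0,0,0,0,70]

```text
clock: 8.0
tool_pos: [0.4641, -0.1822, 0.1577]
orientation: [172.0, 87.8, 1.0]
force: [0.7, 0.1, -0.3]
opening: 0.0613
```

```bash
python3 -c "
from h import *
rows([.473,.2266,.10,-6.5],8); o=get_obs();print(o['joint_pos'],R.from_euler('xyz',o['orientation'],degrees=True).as_matrix()[:,0])
s=take('wrist','w4');t=take('top','top4')
r=lambda im,x,y,w,h,k:cv2.resize(im[y:y+h,x:x+w],None,fx=k,fy=k,interpolation=cv2.INTER_CUBIC)
p=w2pix(s,[[.4681,-.1806,.045]]);print(p)
cv2.imwrite('pics/c3.png',r(s['frame'],156,120,200,140,4))"
```

```text
at [ 464.1 -182.2  157.7] jaw -171.0 open 61.3 t 8.0 n 8
[np.float64(7.3), np.float64(-50.3), np.float64(-8.8), np.float64(1.9), 100]
[np.float64(7.3), np.float64(-50.6), np.float64(-7.1), np.float64(1.9), 100]
[np.float64(7.3), np.float64(-50.8), np.float64(-5.4), np.float64(1.9), 100]
[np.float64(7.3), np.float64(-51.0), np.float64(-3.7), np.float64(1.9), 100]
[np.float64(7.3), np.float64(-51.1), np.float64(-1.9), np.float64(1.9), 100]
[np.float64(7.3), np.float64(-51.1), np.float64(-0.2), np.float64(1.9), 100]
[np.float64(7.3), np.float64(-51.1), np.float64(1.5), np.float64(1.9), 100]
[np.float64(7.3), np.float64(-51.0), np.float64(3.2), np.float64(1.9), 100]
[ 1.19285745e+00  6.02700618e+00 -2.83269062e+01  9.88194639e-03
 -5.34850238e+01  7.78523705e+00] [ 3.77034574e-02  6.46426218e-04 -9.99288763e-01]
[[256.97984929 190.68458908]]
```

View pics/c3.png

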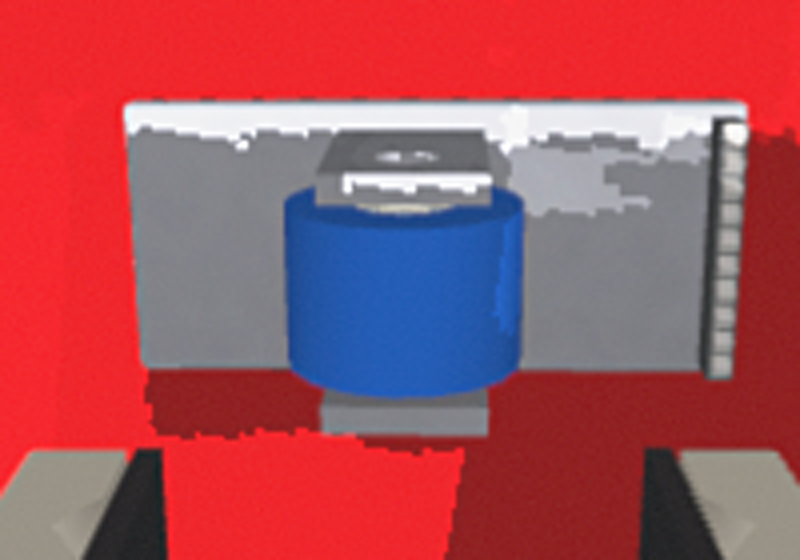

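The roll is seated between the cheeks with white core and hole lined up (hole at crop (407,156), i.e. px (258,159)). Next is the axle.

Emit:
arm_command:
  commands: [3,-50,-9,1.9,60,3,-51,-7,1.9,50,3,-51,-5,1.9,45,3,-51,-4,1.9,45,3,-51,-2,1.9,45]

```text
clock: 8.72
tool_pos: [0.4643, 0.0767, 0.1332]
orientation: [176.5, 88.7, -4.9]
force: [1.3, 1.0, 0.3]
opening: 0.0396
```

Emit:
arm_command:
  commands: [7,-51,0,1.9,45,7,-51,1,1.9,45,7,-40,3,1.9,45,3,-10,0,0,45,0,0,0,0,45]

```text
clock: 9.35
tool_pos: [0.4658, 0.2341, 0.1008]
orientation: [151.9, 89.0, -35.0]
force: [-1.1, -0.1, -0.4]
opening: 0.0395
```

```bash
python3 -c "
from h import *
rows([.473,.2266,.009,-6.5]); o=get_obs();print(o['joint_pos'],R.from_euler('xyz',o['orientation'],degrees=True).as_matrix())
s=take('wrist','w5')
r=lambda im,x,y,w,h,k:cv2.resize(im[y:y+h,x:x+w],None,fx=k,fy=k,interpolation=cv2.INTER_CUBIC)
p=w2pix(s,[[.473,.2266,.02],[.481,.3084,.012]]);print(p)
cv2.imwrite('pics/c4.png',r(s['frame'],156,110,200,150,4))"
```

```text
at [465.8 234.1 100.8] jaw 173.0 open 39.5 t 9.35 n 2
[np.float64(46.0), np.float64(2.9), np.float64(-3.3), np.float64(-0.2), 100]
[np.float64(46.0), np.float64(2.9), np.float64(-3.3), np.float64(-0.2), 100]
[ 49.04193205  12.84004253 -29.10889918   1.34197451 -47.9552442
 -56.90362052] [[ 0.0143197  -0.12130049 -0.99251254]
 [-0.01003487 -0.99258176  0.12116417]
 [-0.99984711  0.0082247  -0.0154307 ]]
[[248.00653821 192.81271254]
 [251.45975328 284.2175704 ]]
```

View pics/c4.png

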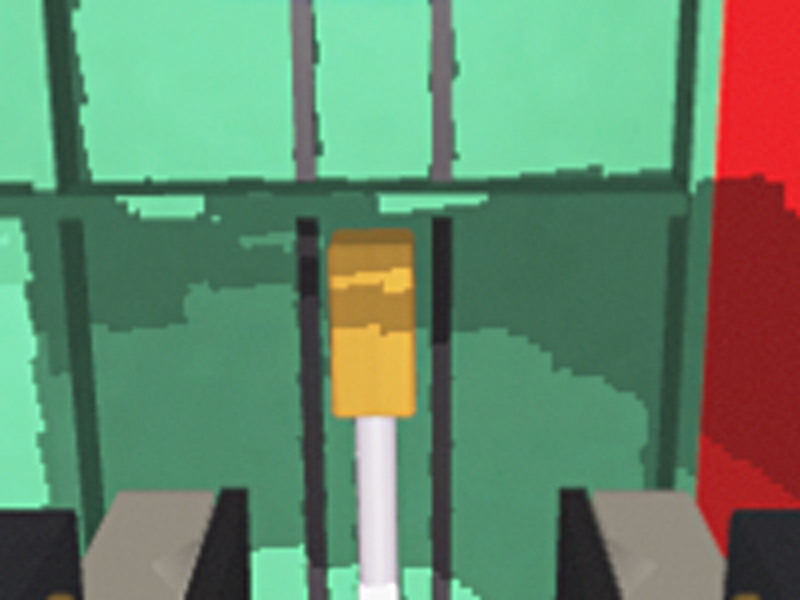

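The handle's top centre is at px (249,192) against a predicted (248,193), so the match is good. Descending.

Emit:
arm_command:
  commands: [25,3,-4,-0.5,45,25,2,-2,0,45,17,1,0,0,45,8,0,0,0,45,0,0,0,0,45]

```text
clock: 10.02
tool_pos: [0.4726, 0.2203, 0.0252]
orientation: [153.7, 89.0, -33.1]
force: [0.1, -0.5, 0.2]
opening: 0.0395
```

```bash
python3 go.py .4722 .2264 .0085 -6.2
```

```text
at [472.6 220.3  25.2] jaw 173.24 down [ 0. -0. -1.] F [ 0.1 -0.5  0.2] open 39.5 t 10.025
shift(tool now) [16.6 -6.1  1.4] turn -0.6 rows>= 1 | shift if turned first [16.6 -6.1  1.3]
```

Emit:
arm_command:
  commands: [8,-6,1,-0.6,45,5,0,0,0,45,3,0,0,0,45,0,0,0,0,45]

```text
clock: 10.52
tool_pos: [0.4734, 0.2274, 0.0097]
orientation: [161.7, 89.0, -24.4]
force: [0.5, 0.6, 1.0]
opening: 0.0393
```

```bash
python3 go.py .4722 .2264 .0085 -6.2
```

```text
at [473.4 227.4   9.7] jaw 173.9 down [ 0. -0. -1.] F [0.5 0.6 1. ] open 39.3 t 10.525
shift(tool now) [1.2 1.1 1.1] turn 0.1 rows>= 1 | shift if turned first [1.2 1.1 1.1]
```

Emit:
arm_command:
  commands: [1,1,1,0,45,0,0,0,0,0,0,0,0,0,0,0,0,0,0,0,0,0,0,0,0]

```text
clock: 11.15
tool_pos: [0.4724, 0.2266, 0.009]
orientation: [163.8, 88.9, -22.3]
force: [-0.1, -0.5, -0.3]
opening: 0.0157
```

Emit:
arm_command:
  commands: [-8,0,0,0,0,-25,0,0,0,0,-40,0,0,0,0,-40,0,0,0,0,0,0,0,0,0]

```text
clock: 11.78
tool_pos: [0.4702, 0.2271, 0.1269]
orientation: [160.6, 88.9, -25.5]
force: [0.4, -0.5, -1.2]
opening: 0.016
```

```bash
python3 -c "
from h import *
th=np.radians(9.);ey=np.array([-np.sin(th),np.cos(th)])
p=np.array([.4681,-.1806])-.125*ey; print(p)
rows([*p,.13,9]); o=get_obs();print(o['joint_pos'],R.from_euler('xyz',o['orientation'],degrees=True).as_matrix())
s=take('wrist','w6')
cv2.imwrite('pics/c5.png',s['frame'])"
```

```text
[ 0.48765431 -0.30406104]
at [470.2 227.1 126.9] jaw 173.9 open 16.0 t 11.775 n 9
[np.float64(0.2), np.float64(58.5), np.float64(-8.2), np.float64(-1.7), 100]
[np.float64(0.2), np.float64(58.7), np.float64(-6.5), np.float64(-1.7), 100]
[np.float64(0.2), np.float64(58.9), np.float64(-4.8), np.float64(-1.7), 100]
[np.float64(0.2), np.float64(59.0), np.float64(-3.0), np.float64(-1.7), 100]
[np.float64(0.2), np.float64(59.0), np.float64(-1.3), np.float64(-1.7), 100]
[np.float64(0.2), np.float64(59.0), np.float64(0.4), np.float64(-1.7), 100]
[np.float64(0.2), np.float64(59.0), np.float64(2.1), np.float64(-1.7), 100]
[np.float64(0.2), np.float64(58.9), np.float64(3.9), np.float64(-1.7), 100]
[np.float64(0.2), np.float64(58.8), np.float64(5.6), np.float64(-1.7), 100]
[ 48.11258113  11.0102198  -27.37421457   1.29546379 -51.32588418
 -55.01076163] [[ 0.01659844 -0.10616206 -0.99421029]
 [-0.00792856 -0.99432999  0.10604247]
 [-0.9998308   0.00612252 -0.01734603]]
```

View pics/c5.png

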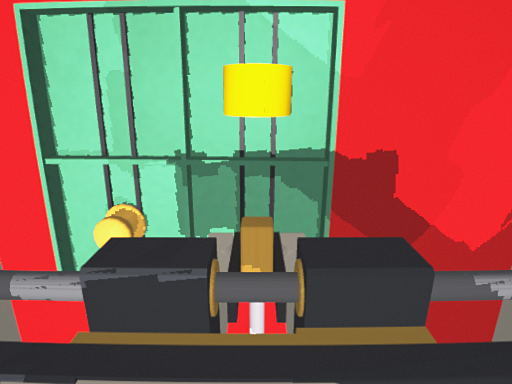

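The axle is held level by its handle and the shaft is straight. Carrying it over to the -y side of the dispenser.

Emit:
arm_command:
  commands: [0,58,-8,-1.7,0,0,59,-6,-1.7,0,0,59,-5,-1.7,0,0,59,-3,-1.7,0,0,59,-1,-1.7,0]

```text
clock: 12.45
tool_pos: [0.4766, -0.074, 0.1243]
orientation: [125.2, 89.2, -51.8]
force: [0.5, 0.2, -0.2]
opening: 0.0157
```

Emit:
arm_command:
  commands: [0,59,0,-1.7,0,0,59,2,-1.7,0,0,55,4,-1.7,0,0,30,5,-1.7,0,0,0,0,0,0]

```text
clock: 13.08
tool_pos: [0.4791, -0.2872, 0.1205]
orientation: [73.9, 89.5, -96.3]
force: [-0.7, 0.1, -0.6]
opening: 0.0155
```

```bash
python3 go.py .48765 -.304 .042 9;python3 -c "
from h import *
o=get_obs();print(R.from_euler('xyz',o['orientation'],degrees=True).as_matrix())"
```

```text
at [ 479.1 -287.2  120.5] jaw -170.21 down [-0. -0. -1.] F [-0.7  0.1 -0.6] open 15.5 t 13.075
shift(tool now) [78.7 17.4 -5.8] turn 0.8 rows>= 2 | shift if turned first [78.7 17.3 -6. ]
[[-0.00101268  0.17011613 -0.9854235 ]
 [-0.00922413 -0.98538367 -0.17009977]
 [-0.99995694  0.00891742  0.00256705]]
```

Emit:
arm_command:
  commands: [5,17,-6,0.8,0,25,0,0,0,0,20,0,0,0,0,12,0,0,0,0,0,0,0,0,0]

```text
clock: 13.7
tool_pos: [0.4886, -0.3028, 0.0539]
orientation: [52.0, 89.5, -119.1]
force: [0.4, 0.2, 0.5]
opening: 0.0157
```

```bash
python3 go.py .48765 -.304 .042 9;python3 -c "
from h import *
o=get_obs();print(R.from_euler('xyz',o['orientation'],degrees=True).as_matrix())"
```

```text
at [ 488.6 -302.8   53.9] jaw -171.04 down [-0. -0. -1.] F [0.4 0.2 0.5] open 15.7 t 13.7
shift(tool now) [11.9  0.9  1. ] turn -0.0 rows>= 1 | shift if turned first [11.9  0.9  1. ]
[[-0.00452162  0.15575648 -0.98778514]
 [-0.00813969 -0.98776824 -0.15571656]
 [-0.99995665  0.00733618  0.00573413]]
```

Emit:
arm_command:
  commands: [8,0.5,1,0,0,4,0,0,0,0,0,0,0,0,0]

```text
clock: 14.08
tool_pos: [0.4888, -0.3036, 0.0424]
orientation: [65.3, 89.5, -105.7]
force: [-0.1, -1.0, 0.3]
opening: 0.0154
```

```bash
python3 go.py .48765 -.304 .042 9;python3 -c "
from h import *
s=take('wrist','w7');q=take('scene','s7');t=take('top','top7')
th=np.radians(9.);ex=np.array([np.cos(th),np.sin(th),0]);ey=np.array([-ex[1],ex[0],0])
o=get_obs();p=np.array(o['tool_pos']);Rm=R.from_euler('xyz',o['orientation'],degrees=True).as_matrix()
up=p-.003*Rm[:,0]; tip=up-.081*Rm[:,1]; print('tip',tip)
d=tip-np.array([.4681,-.1806,.045]);print('tip rel disp',d@ex*1e3,d@ey*1e3,d[2]*1e3)
O=np.array([.4681,-.1806,0])
for n,im in(('w',s),('s',q),('t',t)): print(n,w2pix(im,[tip,up+.015*-Rm[:,1],O+[0,0,.045]-.027*ey,O+ex*.017-.027*ey+[0,0,.062],O-ex*.017-.027*ey+[0,0,.062],O+ex*.017+.027*ey+[0,0,.062]]).round(1).tolist())
r=lambda im,x,y,w,h,k:cv2.resize(im[y:y+h,x:x+w],None,fx=k,fy=k,interpolation=cv2.INTER_CUBIC)
a=r(s['frame'],200,200,112,110,5)[:550,:400];
a=r(s['frame'],206,220,100,120,4); b=r(q['frame'],205,120,80,60,5);c=r(t['frame'],295,225,50,60,4)
o=np.zeros((590,800,3),np.uint8);o[:480,:400]=a;o[:300,400:800]=b;o[300:540,400:600]=c
cv2.imwrite('pics/c6.png',o)"
```

```text
at [ 488.8 -303.6   42.4] jaw -170.99 down [-0. -0. -1.] F [-0.1 -1.   0.3] open 15.4 t 14.075
shift(tool now) [0.4 0.2 1.2] turn 0.0 rows>= 1 | shift if turned first [0.4 0.2 1.2]
tip [ 0.47622096 -0.22362489  0.04501177]
tip rel disp 1.2904015929366146 -43.76558141198802 0.011772914228345976
w [[257.1, 376.6], [257.2, 277.9], [259.3, 398.3], [229.0, 424.3], [290.2, 424.0], [231.5, 488.2]]
s [[231.4, 144.4], [214.0, 138.4], [236.2, 145.8], [232.5, 142.6], [239.7, 138.4], [248.0, 147.7]]
t [[330.8, 246.1], [355.6, 242.5], [324.6, 247.5], [324.9, 241.4], [326.8, 254.5], [304.2, 244.3]]
```

View pics/c6.png

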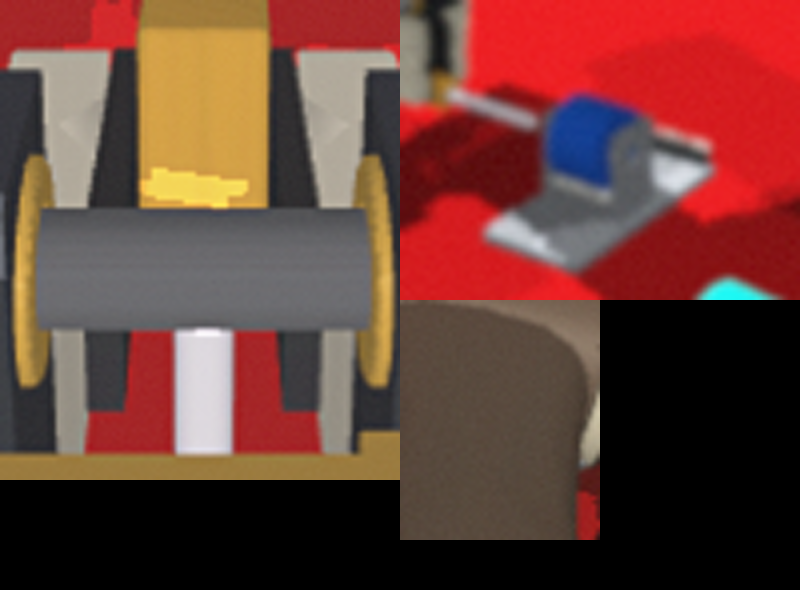

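The shaft is centred in the jaws and level with the hole. After a 1.2 mm correction I'll insert in steps, watching the force.

Emit:
arm_command:
  commands: [0.3,0,1.2,0,0,0,-6,0,0,0,0,-5,0,0,0,0,-2,0,0,0,0,0,0,0,0]

```text
clock: 14.85
tool_pos: [0.4857, -0.29, 0.043]
orientation: [75.5, 89.5, -95.5]
force: [-0.1, -0.1, 0.2]
opening: 0.0156
```

```bash
cat > rel.py <<'E'
from h import *
th=np.radians(9.);ex=np.array([np.cos(th),np.sin(th),0]);ey=np.array([-ex[1],ex[0],0])
o=get_obs();p=np.array(o['tool_pos']);Rm=R.from_euler('xyz',o['orientation'],degrees=True).as_matrix()
up=p-.003*Rm[:,0]; tip=up-.081*Rm[:,1]
for n,v in(('tip',tip),('handle',up)):
    d=(v-np.array([.4681,-.1806,.045]))*1e3;print(n,(d@ex).round(2),(d@ey).round(2),d[2].round(2))
print(o['force'].round(1),Rm[2].round(4),'jaw',np.degrees(np.arctan2(Rm[1,2],Rm[0,2])),o['opening'])
E
python3 rel.py
```

```text
tip 0.25 -29.77 0.26
handle 0.28 -110.76 0.99
[-0.1 -0.1  0.2] [-1.      0.0089  0.0023] jaw -170.98283282301557 0.015583990056055168
```

Emit:
arm_command:
  commands: [0.7,-1,-0.2,0,0,0,-5,0,0,0,0,-5,0,0,0,0,0,0,0,0]

```text
clock: 15.35
tool_pos: [0.484, -0.2784, 0.042]
orientation: [74.5, 89.5, -96.5]
force: [0.2, 0.6, -1.4]
opening: 0.0157
```

```bash
python3 rel.py
```

```text
tip 0.44 -18.05 -0.69
handle 0.44 -99.04 0.03
[ 0.2  0.6 -1.4] [-1.      0.0089  0.0025] jaw -170.9951721954198 0.015680672708241545
```

The tip is through the first cheek with no force. Continuing through the roll.

Emit:
arm_command:
  commands: [0,-8,0.3,0,0,0,-10,0,0,0,0,-10,0,0,0,0,-6,0,0,0,0,0,0,0,0]

```text
clock: 15.98
tool_pos: [0.478, -0.2421, 0.0419]
orientation: [75.8, 89.5, -95.1]
force: [0.1, -0.3, -0.5]
opening: 0.0153
```

```bash
python3 rel.py
```

```text
tip 0.1 18.76 -0.87
handle 0.17 -62.24 -0.15
[ 0.1 -0.3 -0.5] [-1.      0.0089  0.0023] jaw -170.95583554283562 0.015294121097893052
```

Emit:
arm_command:
  commands: [-0.2,-4,0,0,0,0,-5,0,0,0,0,-4,0,0,0,0,0,0,0,0]

```text
clock: 16.48
tool_pos: [0.4759, -0.2286, 0.042]
orientation: [76.6, 89.5, -94.4]
force: [0.1, 0.6, -0.7]
opening: 0.0163
```

```bash
python3 rel.py
```

```text
tip 0.2 32.41 -0.77
handle 0.24 -48.59 -0.04
[ 0.1  0.6 -0.7] [-1.      0.009   0.0021] jaw -170.97008022321313 0.016304056436878926
```

The tip is through the far cheek. Pushing home until contact.

Emit:
arm_command:
  commands: [0,-2,0,0,0,0,-2,0,0,0,0,0,0,0,0]

```text
clock: 16.85
tool_pos: [0.4753, -0.2245, 0.0419]
orientation: [76.5, 89.5, -94.5]
force: [-0.1, -0.2, -0.5]
opening: 0.0158
```

Emit:
arm_command:
  commands: [0,-1.5,0,0,0,0,-1.5,0,0,0,0,0,0,0,0]

```text
clock: 17.23
tool_pos: [0.4753, -0.2245, 0.042]
orientation: [79.2, 89.3, -91.7]
force: [0.6, 0.2, -1.0]
opening: 0.0157
```

```bash
python3 rel.py
```

```text
tip 0.12 36.57 -1.02
handle 0.24 -44.42 0.02
[ 0.6  0.2 -1. ] [-0.9999  0.0128  0.0024] jaw -170.92163532717169 0.015719260545316603
```

Emit:
arm_command:
  commands: [0,-3,0,0,0,0,-3,0,0,0]

```text
clock: 17.48
tool_pos: [0.4753, -0.2237, 0.0424]
orientation: [81.8, 88.9, -89.0]
force: [4.1, -30.0, -13.0]
opening: 0.0156
```

```bash
python3 rel.py
```

```text
tip 0.08 37.32 -1.19
handle 0.37 -43.67 0.39
[  4.1 -30.  -13. ] [-0.9998  0.0196  0.0028] jaw -170.79388323667106 0.01564926725784856
```

It meets 30 N of resistance at handle y -43.7 (nominal -44), so it is home. Relaxing, opening and rising.

Emit:
arm_command:
  commands: [0,0,0,0,0,0,0,0,0,45,0,0,0,0,45,0,0,0,0,45]

```text
clock: 17.98
tool_pos: [0.4753, -0.2241, 0.0425]
orientation: [82.6, 88.9, -88.2]
force: [-0.6, -0.1, 0.5]
opening: 0.0377
```

Emit:
arm_command:
  commands: [-15,0,0,0,45,-40,0,0,0,45,-40,20,0,0,45,-40,30,0,0,45,0,0,0,0,45]

```text
clock: 18.6
tool_pos: [0.4841, -0.2711, 0.1877]
orientation: [89.2, 88.8, -81.5]
force: [0.4, -0.2, -0.5]
opening: 0.0392
```

```bash
python3 -c "
from h import *
s=take('wrist','w8');q=take('scene','s8');t=take('top','t8')
print(get_obs()['tool_pos'],get_obs()['force'],get_obs()['opening'])
th=np.radians(9.);ex=np.array([np.cos(th),np.sin(th),0]);ey=np.array([-ex[1],ex[0],0])
O=np.array([.4681,-.1806,0])
p=w2pix(s,[O+[0,0,.045]-ey*.027,O+ex*.017-.027*ey+[0,0,.062],O-ex*.017-.027*ey+[0,0,.062],O+[0,0,.053]-ey*.061]);print(p)
u=w2pix(s,[O+[0,0,.05]-ey*.03])[0].astype(int);x=np.clip(u[0]-50,0,412);y=np.clip(u[1]-60,0,264)
r=lambda im,x,y,w,h,k:cv2.resize(im[y:y+h,x:x+w],None,fx=k,fy=k,interpolation=cv2.INTER_CUBIC)
o=np.zeros((580,800,3),np.uint8);o[:480,:400]=r(s['frame'],x,y,100,120,4);o[:300,400:]=r(q['frame'],205,120,80,60,5);o[300:580,400:]=r(t['frame'],110,120,286,200,1.4)[:,:400]
print(x,y);cv2.imwrite('pics/c7.png',o)"
```

```text
[ 0.48137907 -0.26906176  0.18326013] [-1.141371   -0.19170679 -0.0252217 ] 0.03943101302317046
[[258.19193436 247.36519103]
 [240.06537805 254.98953773]
 [276.51485586 255.17681411]
 [258.51037081 217.44831678]]
208 186
```

View pics/c7.png

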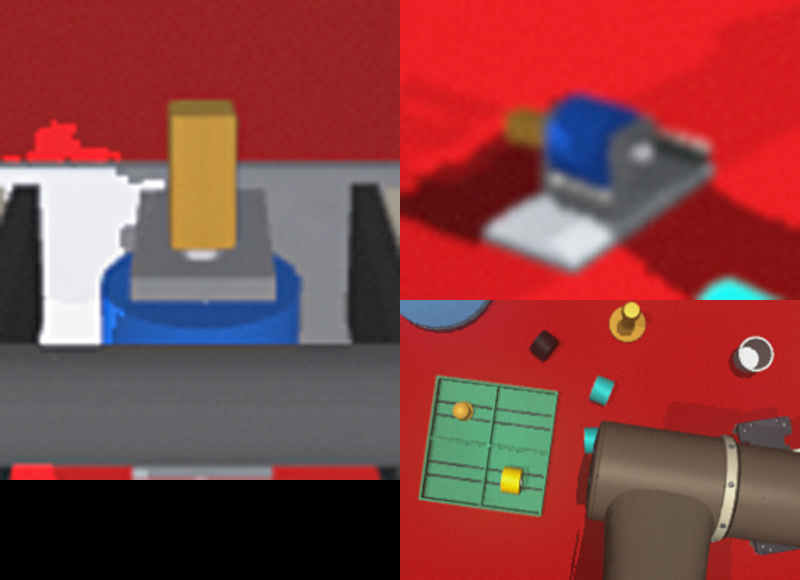

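The wrist crop shows the handle at the cheek with a small bright sliver below its edge (crop (202,253), px (258,249)), possibly a 1–2 mm gap after release. I'll measure this in numbers, since I've used all my views.

```bash
python3 -c "
from h import *
np.set_printoptions(precision=1,suppress=True)
s=load('w8');f=s['frame'].astype(int)
for c in(253,258,262):print(c,[(r,f[r,c].tolist()) for r in range(242,256)])
th=np.radians(9.);ex=np.array([np.cos(th),np.sin(th),0]);ey=np.array([-ex[1],ex[0],0])
O=np.array([.4681,-.1806,0])
for z in(53,51,49,47):
  for y in(-27,-29,-31): print(z,y,w2pix(s,O+[0,0,z/1e3]+ey*y/1e3),w2pix(s,O+[0,0,z/1e3]+ey*(y-34)/1e3))
q=load('s8');print('scene tip: home 37, out 34, cheek 27',w2pix(q,[O+[0,0,.046]+ey*.037,O+[0,0,.046]+ey*.034,O+[0,0,.046]+ey*.027]))
g=q['frame'].astype(int)[144:158,240:262].min(2);print(g)
"
```

```text
253 [(242, [64, 149, 197]), (243, [63, 149, 195]), (244, [63, 149, 196]), (245, [63, 150, 198]), (246, [62, 150, 199]), (247, [61, 150, 201]), (248, [92, 125, 152]), (249, [122, 116, 118]), (250, [111, 104, 104]), (251, [106, 100, 99]), (252, [107, 101, 102]), (253, [108, 101, 102]), (254, [107, 101, 101]), (255, [125, 119, 119])]
258 [(242, [64, 146, 193]), (243, [65, 148, 193]), (244, [63, 144, 191]), (245, [64, 146, 192]), (246, [58, 144, 190]), (247, [63, 144, 190]), (248, [139, 164, 188]), (249, [217, 206, 213]), (250, [197, 188, 194]), (251, [119, 115, 115]), (252, [103, 100, 98]), (253, [107, 103, 102]), (254, [106, 103, 101]), (255, [125, 119, 119])]
262 [(242, [64, 148, 195]), (243, [66, 148, 196]), (244, [64, 148, 194]), (245, [63, 146, 194]), (246, [62, 147, 196]), (247, [63, 146, 195]), (248, [102, 129, 151]), (249, [142, 135, 136]), (250, [127, 119, 120]), (251, [107, 102, 101]), (252, [108, 102, 102]), (253, [107, 103, 102]), (254, [107, 102, 102]), (255, [123, 118, 117])]
53 -27 [[258.2 250.9]] [[258.5 217.4]]
53 -29 [[258.3 249. ]] [[258.5 215.4]]
53 -31 [[258.3 247.1
[... 1055 characters left out ...]
1 129 158 172 165 119  74  59
   57  51  51  51]
 [ 17  22  19  18  18  28  57  84  91  91 103 119 144 156 142 110  81  72
   66  65  60  54]
 [ 18  20  19  19  19  24  50  78  88  89  92 100 109 115 107  93  81  76
   77  76  72  67]
 [ 19  16  18  15  20  23  47  71  85  88  87  88  84  89  84  80  80  79
   80  79  79  76]
 [ 21  22  17  18  18  24  45  70  87  90  89  84  81  80  76  80  80  79
   81  80  79  82]
 [ 58  43  31  22  22  25  42  69  83  90  88  86  81  79  78  79  81  78
   82  84  84  88]
 [103  88  66  48  40  35  48  72  83  86  86  81  77  79  79  81  80  80
   84  90  95  97]
 [124 117 105  91  83  77  79  83  86  88  84  81  81  81  79  82  81  88
   93 101 102 104]]
```

There's a real gap of about 2 mm: the handle's front edge projects to y ≈ -29.5 and the shaft is visible. I'll push the handle home from behind with closed fingers.

```bash
python3 go.py .4826 -.2724 .10 9 .4826 -.2724 .037 9
```

```text
at [ 481.4 -269.1  183.3] jaw -170.64 down [-0. -0. -1.] F [-1.1 -0.2 -0. ] open 39.4 t 18.75
shift(tool now) [83.3  2.  -1.2] turn 0.4 rows>= 2 | shift if turned first [83.3  2.  -1.2]
shift(tool now) [63.  -1.1 -0.4] turn 0.0 rows>= 2 | shift if turned first [63.  -1.1 -0.4]
```

Emit:
arm_command:
  commands: [25,3,-1,0.4,0,25,0,0,0,0,20,0,0,0,0,13,0,0,0,0,0,0,0,0,0]

```text
clock: 19.38
tool_pos: [0.4794, -0.2704, 0.0948]
orientation: [48.8, 88.8, -122.1]
force: [0.1, -0.5, 0.2]
opening: 0.0011
```

```bash
python3 go.py .4826 -.2724 .039 9;python3 rel.py
```

```text
at [ 479.4 -270.4   94.8] jaw -170.9 down [-0. -0. -1.] F [ 0.1 -0.5  0.2] open 1.1 t 19.375
shift(tool now) [55.8  1.7 -3.6] turn 0.1 rows>= 1 | shift if turned first [55.8  1.7 -3.6]
tip -3.05 -9.39 51.53
handle -2.89 -90.38 52.76
[ 0.1 -0.5  0.2] [-0.9998  0.0151  0.0133] jaw -170.8996082373614 0.0010600398555165485
```

Emit:
arm_command:
  commands: [20,2,-3.5,0,0,20,0,0,0,0,11,0,0,0,0,4,0,0,0,0,0,0,0,0,0]

```text
clock: 20.0
tool_pos: [0.4851, -0.2728, 0.0414]
orientation: [60.9, 88.9, -109.8]
force: [0.0, 0.1, 0.1]
opening: 0.0005
```

```bash
python3 rel.py
```

```text
tip 2.03 -12.71 -2.02
handle 2.35 -93.7 -0.62
[0.  0.1 0.1] [-0.9998  0.0173  0.0096] jaw -170.7874349864561 0.0005433257909591767
```

Emit:
arm_command:
  commands: [3,-5,2.3,0.2,0,0,-6,0,0,0,0,-4,0,0,0,0,-2,0,0,0]

```text
clock: 20.5
tool_pos: [0.4806, -0.2554, 0.0396]
orientation: [69.0, 88.9, -102.0]
force: [0.9, -0.3, 0.2]
opening: 0.0001
```

```bash
python3 rel.py
```

```text
tip 0.64 5.18 -3.92
handle 0.66 -75.81 -2.45
[ 0.9 -0.3  0.2] [-0.9998  0.0182  0.007 ] jaw -170.99364813809632 8.741497004922325e-05
```

Contact should be near -71 to -73. Pushing on slowly.

Emit:
arm_command:
  commands: [0,-2,0,0,0,0,-2,0,0,0]

```text
clock: 20.75
tool_pos: [0.4808, -0.2519, 0.0401]
orientation: [73.5, 88.8, -97.5]
force: [1.0, -10.7, 3.5]
opening: 0.0001
```

Emit:
arm_command:
  commands: [0,-2,0,0,0,0,-2,0,0,0]

```text
clock: 21.0
tool_pos: [0.4818, -0.2512, 0.0419]
orientation: [80.4, 88.6, -90.4]
force: [-2.3, -14.2, 3.5]
opening: 0.0004
```

```bash
python3 rel.py
```

```text
tip 2.23 9.18 -2.08
handle 2.52 -71.8 -0.06
[ -2.3 -14.2   3.5] [-0.9997  0.0249  0.0042] jaw -170.8044817774023 0.0003859118022267238
```

Contact held firm with the finger face near y -62.3. A drooped handle that is home should sit at about -62.2. Backing off, rising, and re-measuring from the same spot.

Emit:
arm_command:
  commands: [0,3,0,0,0,0,15,0,0,0,-30,3,0,0,40,-50,0,0,0,45,-50,0,0,0,45]

```text
clock: 21.62
tool_pos: [0.483, -0.2708, 0.1711]
orientation: [56.5, 88.6, -114.4]
force: [0.9, -0.1, -0.1]
opening: 0.0252
```

Emit:
arm_command:
  commands: [-10,0,0,0,45,0,0,0,0,45,0,0,0,0,45]

```text
clock: 22.0
tool_pos: [0.4847, -0.272, 0.1838]
orientation: [68.9, 88.7, -102.0]
force: [-0.9, -0.4, -0.3]
opening: 0.0395
```

```bash
cat > fin.py <<'E'
from h import *
np.set_printoptions(precision=1,suppress=True)
print(get_obs()['tool_pos'])
s=take('wrist','w9');f=s['frame'].astype(int)
th=np.radians(9.);ex=np.array([np.cos(th),np.sin(th),0]);ey=np.array([-ex[1],ex[0],0])
O=np.array([.4681,-.1806,0])
P=lambda y,z:w2pix(s,O+[0,0,z/1e3]+ey*y/1e3)[0]
def at(y,z):print(y,z,P(y,z))
for y,z in((-27,62),(-27,51),(-28.2,51),(-29.4,51),(-30.4,51),(-62.2,48.5)):at(y,z)
c=int(P(-28,51)[0].round());r0=int(P(-28,51)[1])
for k in(c-5,c,c+4):print(k,[(r,*f[r,k].tolist()) for r in range(r0-6,r0+9)])
sat=(f.max(2)-f.min(2))[r0-50:r0-15,c];print('back col sat from row',r0-50,sat)
q=take('scene','s9');g=np.array(q['frame']).astype(int)[146:154,248:260].min(2);print(g)
E
python3 fin.py
```

```text
[ 0.5 -0.3  0.2]
-27 62 [258.  257.9]
-27 51 [257.9 252.7]
-28.2 51 [257.9 251.5]
-29.4 51 [257.9 250.4]
-30.4 51 [257.9 249.4]
-62.2 48.5 [257.9 216.9]
253 [(245, 63, 148, 196), (246, 63, 149, 197), (247, 63, 149, 195), (248, 63, 149, 197), (249, 62, 152, 200), (250, 62, 145, 195), (251, 118, 131, 147), (252, 135, 128, 128), (253, 111, 104, 104), (254, 107, 100, 100), (255, 106, 101, 102), (256, 107, 102, 102), (257, 108, 101, 100), (258, 135, 128, 129), (259, 144, 138, 137)]
258 [(245, 62, 146, 192), (246, 61, 145, 191), (247, 62, 146, 191), (248, 63, 147, 192), (249, 55, 143, 191), (250, 82, 143, 185), (251, 216, 204, 211), (252, 223, 211, 217), (253, 170, 163, 166), (254, 115, 108, 109), (255, 108, 102, 102), (256, 107, 103, 102), (257, 106, 103, 101), (258, 135, 130, 128), (259, 145, 138, 136)]
262 [(245, 63, 147, 193), (246, 64, 148, 195), (247, 64, 147, 193), (248, 64, 148, 193), (249, 60, 148, 195), (250, 62, 136, 180), (251, 128, 124, 131), (252, 130, 121, 120), (253, 109, 102, 101), (254, 106, 102, 100), (255, 108, 103, 102), (256, 107, 103, 102), (257, 109, 103, 104), (258, 133, 128, 127), (259, 143, 139, 136)]
back col sat from row 201 [119 120 117 119 117 119 117 118 118 122 123 116  98  86  87  86 119 129
 129 128 127 128 126 127 127 127 127 127 127 127 128 126 127 127 127]
[[ 58  73  79  80  79  79  79  76  76  88 111 118]
 [ 77  83  84  82  80  79  76  73  72  81 104 119]
 [ 83  84  87  87  98 100  97  76  59  60  72  84]
 [ 86  86  92 113 135 146 133  93  59  50  52  58]
 [ 90  87  99 126 154 167 157 115  76  61  54  53]
 [ 93  89  96 116 139 148 139 110  84  71  69  63]
 [ 88  89  88  97 106 108 106  91  85  78  78  72]
 [ 83  87  87  83  83  85  83  80  82  79  81  76]]
```

Front and back handle edges didn't move under the 14 N push, though the axle's own friction is under 1 N. So the handle is bearing on the cheek. The sliver is the shaft seen through the oversize 12 mm hole, because the 8 mm shaft droops about 4° in it. Handing in.

```bash
python3 -c "
from h import *
print(get_obs()['clock'],get_obs()['force']);print(close_job())"
```

```text
22.1 [-0.39673423  0.30954454  0.0491698 ]
the job is handed in; nothing more can be done
None
```

The blue roll is on the rest bars between the cheeks, and the axle is through cheek, roll and cheek from the -y side. I let go and handed in at 22.1 s, with the gripper clear above and touching nothing. The yellow roll, knob, candlestick and cup were not touched.

**Checks on the handle:**
- **Pushes:** it stopped firmly at about 30 N while gripped, within 0.5 mm of the expected home position. After release I pushed it again from behind at 14 N and it did not move.
- **Disagreement:** in the last wrist pictures the handle's front edge reads about 1 mm further from the cheek than I calculate, and a sliver of shaft is visible. The rear edge agrees with home. I put this down to the 8 mm shaft drooping in the 12 mm hole, plus calibration error. I had used all 12 picture views, so the final check was on pixel values only.

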